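# Trial-fit a bayonet cap and hold it halfway

### The arm

A 7-joint arm with a two-finger parallel gripper is mounted at the origin on a cart in front of the work surface, level with it; the furniture and walls round the work are solid. World frame = base frame: x ahead of the robot, y to its left, z up, the work surface at z = 0. Lengths are in m, angles in rad, forces in N, time in s.
With the tool pointing down it reaches from about 0.35 to 0.9 m from the base axis. Payload 7.2 kg.
Tool frame: the origin (TCP) lies at the very end of the fingers, on their centre line; the grasp point (between the pads) lies 19 mm behind it; x points along the fingers, z is the direction in which the jaws open and shut, and the axes are right-handed (so a half turn about x gives the same grasp; the last joint's range is limited). The gripper opens to 88 mm and grips with 3 to 60 N. Pads are 20 mm wide; open, the fingers measure 115 mm over their backs; the gripper's body (75 mm by 178 mm) begins 61 mm behind the grasp point.
Start: joints at [1.205, 0.411, -0.013, 1.596, 0.006, 1.134, -0.082], TCP at [0.183, -0.597, 0.223] pointing down, gripper open.
Joint ranges: [-2.95, 2.95], [-0.29, 1.99], [-1.47, 1.44], [0.14, 2.54], [-1.03, 4.17], [0.13, 1.85], [-2.86, 2.86]. Speed limits (rad/s): [2.39, 2.39, 3.01, 3.01, 3.14, 3.14, 3.14].

### API

Orientations are given as [roll, pitch, yaw] about the fixed x, y, z axes, in that order (R = Rz(yaw) Ry(pitch) Rx(roll)).
In Python, from rig import bot gives the robot as it stands.
- The arm moves only by the shell command python3 -m crank 'ROWS'. ROWS is JSON, a list of rows, each a list of 7 numbers: the turn, a rotation vector about the tool's x, y, z in rad, then the shift along the tool's x, y, z in mm, then the closure in counts, from 0 (fully open) to 255 (shut). In form: [[wx, wy, wz, x, y, z, claw], ...]. A call has exactly 8 rows; each row shifts and turns the commanded pose from where the row before left it, along the tool's axes as they then stand; what a row does not reach is not made up. A row lasts 1/8 s, in which the tool goes at most 62.5 mm and 10.7 degrees, less where a joint would pass 70% of its speed; a pose out of reach is approached as far as the arm can. A call is refused whole if a number of a shift passes 62.5 or a number of a turn 0.188, either way. A call with a gripper value outside its range is refused whole. The fingers move at their own pace and stop on an object; the grip force is fixed at half the most. Time passes only in rows, so rows that do not move let the fingers close, or fill a call up. It gives the time, the measured TCP pose, the force and the opening at its end, in the units of the state.
- bot.read_state(): the state, without advancing time (a new reading comes with each control period).
- bot.snapshot(name): name is "scene" or "side" or "wrist"; returns a dict with "img" (480x640x3 uint8, red, green, blue), "z_map" (480x640 float32, m along the optical axis (not along the pixel's ray), 0 where there is no reading), "intrinsics" (3x3 intrinsics, pixels), "k1" (the pictures are not rectified: a ray, as slopes to the right and down, at radius r is drawn at 1 + k1 r^2 times it, then the intrinsics apply), "cam_to_world" (4x4, takes a point from camera to world coordinates); the wrist camera has in their place "mount" (4x4, takes a point from camera to tool coordinates, whose origin is the TCP and whose axes are the tool frame's). Camera axes: x right, y up, looking along -z (the intrinsics and any distortion apply to the point x, -y, -z); pixel columns grow to the right and rows downward; lengths in m; the calibration is good to about 2 mm. A picture is of the moment at which its call begins: read the wrist's pose just before it.
- bot.job_done(): hands the job in, once; it reports no verdict.
The state is a dict: "time_s": time; "joint_positions": joint angles; "joint_vel": joint speeds; "tau": joint torques, N m; "tcp_pos": TCP position; "tcp_rot": TCP orientation; "wrist_force": force on the tool from outside, world axes, zero at the start; "moment": the same for the moment, N m; "opening": finger opening in m.
Only numpy, scipy, OpenCV 4.12 (cv2) and the standard library are available. Lean on these libraries where they do the work, as an engineer would, in place of code of your own. Each camera call takes 0.05 s, during which the arm holds its last target. There are 200 camera calls.

### The job

The finished filter cap is clamped in the small vice: slide the vice's jaw open by its upright knob, lift the cap out by its grip bar, and set it into the round filter housing so that its two lugs drop through the collar's gaps and the rim sits flat. Then turn it clockwise (from above) only halfway to the lock, until the bar lines up with the two single raised marks on the collar; never let it reach the lock's click. Finish there, still gripping the cap by its bar for the marking-out, with everything else on the bench left where it lies.

Things in the scene. Friction and masses are not known exactly. Their poses are not given: they have to be found in the camera images.
- jaw_knob (a point): middle of the upright round steel knob (20 mm across, 42 mm tall) on the sliding jaw of a low grey vice bolted to the bench. z up, +x from the knob to the clamped cap, whose centre is 100 mm along +x while shut. The jaw opens along -x against about 5 N and stays where left. The jaw block rises 38 mm to +x of the knob's axis; the ledge under the knob is 24 mm below the point
- vice_jaw (a joint): travel of the sliding jaw in m: 0 clamped, 0.045 fully open. A lip on the jaw hooks about 5 mm over the cap's rim, so the cap can be lifted only with the jaw well open (more than 0.015); then it lifts straight up
- cap_bar (a point): middle of the grip bar on top of the aluminium cap: bar 50 mm long (x), 14 mm thick (y), 40 mm tall (z up). 20 mm below the point is the upper face of the rim, a disc 72 mm across, 8 mm thick; in the vice the jaw tops stand 4 to 7 mm above that face. A half turn about z makes no difference. Mass about 0.16 kg
- cap_plug (a point): centre of the underside of the cap's plug, 48 mm below cap_bar, same axes. The plug is 42 mm across and 20 mm deep, its lower edge chamfered to 35 mm. Two lugs stick out of it along +x and -x, right under the bar's ends, to 29 mm from the axis; they are 12 mm wide, 6 mm high, undersides 3.5 mm above this point
- collar (a point): centre of the collar's top face on the round grey filter housing bolted to the bench (88 mm across, top 64 mm above the bench, hole 48 mm across, brass stub on its +y side). z up; two gaps for the lugs (19 mm wide, to 33 mm from the axis) lie along +x and -x: the cap enters with its bar along x and sinks till its rim rests on the collar, cap_bar then 28 mm above this point
- halfway (a point): same point as collar, its x axis along the halfway direction, 45 degrees clockwise (from above) of the gaps, towards one of two opposite single raised marks (4 mm wide, 3.5 mm high, 39 to 44 mm from the axis). The seated cap turns freely clockwise to about 70 degrees, there meets the click pin, and locks at 90 degrees (paired marks); counter-clockwise it is blocked
- click_pin (a joint): how far the hidden sprung click pin of the lock is pressed, in m: 0 free; over 0.001 means that the cap was turned too far
- wing_nut: bystander, leave alone: dark iron wing nut, 42 mm across, 19 mm high, between vice and housing; origin at the centre of its underside
- spanner: bystander, leave alone: open-ended spanner 188 mm long, 7 mm thick, to the right of the vice, lying along its y; origin at the centre of its underside
- brass_tin: bystander, leave alone: small open brass tin 58 mm across, 39 mm high, behind the work; origin at the centre of its underside
- grey_tin: bystander, leave alone: open grey tin 65 mm across, 86 mm high, far left; origin at the centre of its underside
- pliers: bystander, leave alone: closed flat-nose pliers 188 mm long, 12 mm high, on the right, lying along their y; origin at the centre of its underside
Mind the look-alikes: they are no part of the job. There is more than one size of the part that bears cap_bar; the job needs the largest.

How it is judged:
By the outcome, as a careful person would: the job done as asked, in the order asked, and still so for the second after the job is handed in, while the arm keeps its last pose, push and grip.
It also fails if it takes over 48 s, if anything falls off the work surface, if the arm or the gripper's body presses on something with over 40 N, if the wrist force passes 120 N, or if a joint passes its speed limit or range.

## Working session

There is one attempt and no reset: what is moved stays moved. The work goes in short steps, Python scripts to look and compute and a shell command to move; the robot and the scene stay as the last step left them, time stands still between calls to the robot, and variables do not carry over. Pictures are saved under pics/ and viewed, about 8 in all and at most 12, crops included, and the job is handed in when it is done.

```bash
ls; mkdir -p pics; cat > h.py <<'E'
import numpy as np, cv2
from rig import bot
from scipy.spatial.transform import Rotation as R
def tool():
    s=bot.read_state(); T=np.eye(4); T[:3,:3]=R.from_euler('xyz',s['tcp_rot']).as_matrix(); T[:3,3]=s['tcp_pos']; return T
def snap(n,f=None):
    T=tool(); d=bot.snapshot(n)
    d['M']=T@d['mount'] if n=='wrist' else d['cam_to_world']
    if f: cv2.imwrite('pics/'+f,d['img'][:,:,::-1])
    return d
def cloud(d):
    K=np.array(d['intrinsics'],float); v,u=np.mgrid[:480,:640].astype(np.float32)
    p=cv2.undistortPoints(np.stack([u.ravel(),v.ravel()],1)[:,None],K,np.array([d['k1'],0,0,0.]))[:,0]
    z=d['z_map'].ravel(); P=np.stack([p[:,0]*z,-p[:,1]*z,-z,np.ones_like(z)],1)@np.array(d['M']).T
    P=P[:,:3]; P[z==0]=np.nan; return P.reshape(480,640,3)
E
python3 - <<'E'
from h import *
s=bot.read_state(); print({k:np.round(v,3) for k,v in s.items()})
print(np.round(tool(),3))
for n in ['scene','side']:
    d=snap(n,n+'0.png'); np.save(n+'0.npy',cloud(d)); print(np.round(d['M'],3))
E
```

```text
pics
{'time_s': np.float64(0.0), 'joint_positions': array([ 1.205,  0.412, -0.013,  1.597,  0.006,  1.134, -0.082]), 'joint_vel': array([ 0.   , -0.001, -0.   , -0.001,  0.001, -0.   , -0.002]), 'tau': array([-0.0000e+00, -5.8796e+01,  6.4200e-01, -2.9107e+01, -5.4000e-02,
        1.8000e-02,  0.0000e+00]), 'tcp_pos': array([ 0.183, -0.597,  0.222]), 'tcp_rot': array([-3.04 ,  1.569,  1.97 ]), 'wrist_force': array([-0.72 , -0.402,  0.657]), 'moment': array([ 0.004,  0.01 , -0.017]), 'opening': np.float64(0.088)}
[[-0.001  0.956  0.293  0.183]
 [ 0.001  0.293 -0.956 -0.597]
 [-1.    -0.    -0.002  0.222]
 [ 0.     0.     0.     1.   ]]
[[ 0.752  0.468 -0.464 -0.234]
 [-0.659  0.533 -0.531 -0.97 ]
 [-0.002  0.705  0.709  1.294]
 [ 0.     0.     0.     1.   ]]
[[ 0.995  0.05  -0.091  0.435]
 [-0.103  0.515 -0.851 -1.248]
 [ 0.004  0.856  0.518  0.821]
 [ 0.     0.     0.     1.   ]]
```

View pics/scene0.png

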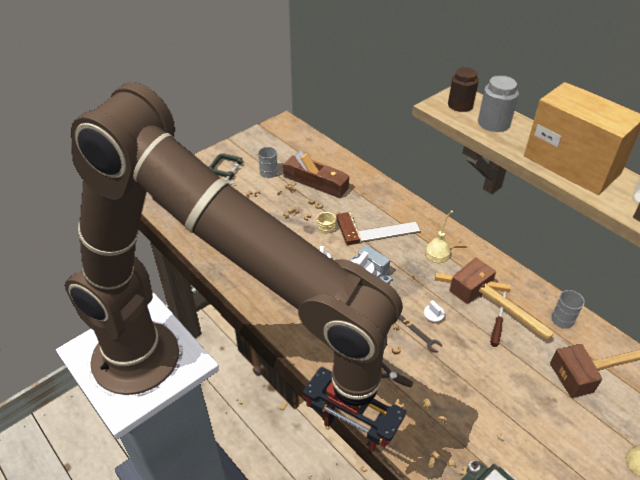

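View pics/side0.png

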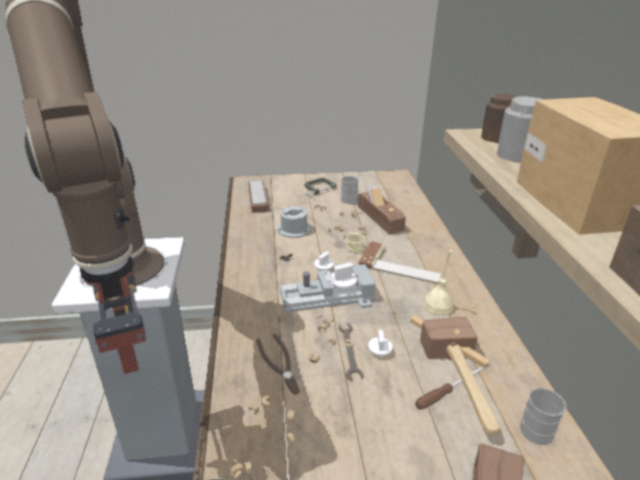

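The side picture shows the vice at about (328,290), with its knob at (307,280) and the clamped cap at (344,273). The housing is at (294,220), and smaller caps lie at (325,260) and (381,345). The scene view is partly blocked by the arm.

```bash
python3 - <<'E'
from h import *
C=np.load('side0.npy')
for n,(u,v) in dict(knob=(307,274),knobm=(307,281),bar=(344,267),barL=(337,269),barR=(351,266),housing_rim=(294,212),front=(294,228),baseL=(284,300),baseR=(366,292),wing=(286,257),sp=(350,350),bench=(300,330)).items():
    print(n,np.round(np.nanmedian(C[v-1:v+2,u-1:u+2].reshape(-1,3),0),3))
# housing top points, z~0.064
def sel(u0,u1,v0,v1,zl,zh):
    p=C[v0:v1,u0:u1].reshape(-1,3); p=p[(p[:,2]>zl)&(p[:,2]<zh)]; return p
p=sel(275,315,200,240,.055,.075); print('top',len(p),p.min(0),p.max(0),p.mean(0))
im=cv2.imread('pics/side0.png')[190:320,260:400]
cv2.imwrite('pics/sidec.png',cv2.resize(im,None,fx=5,fy=4.6,interpolation=2))
E
```

```text
knob [ 0.52  -0.212  0.084]
knobm [ 0.52  -0.213  0.064]
bar [ 0.619 -0.198  0.092]
barL [ 0.599 -0.205  0.092]
barR [ 0.639 -0.191  0.089]
housing_rim [0.512 0.2   0.05 ]
front [0.508 0.128 0.029]
baseL [ 0.458 -0.237  0.025]
baseR [ 0.674 -0.231  0.031]
wing [ 0.475 -0.008  0.009]
sp [ 0.603 -0.415  0.008]
bench [ 0.493 -0.328 -0.   ]
top 271 [0.46480193 0.12264924 0.05511329] [0.55069486 0.21977654 0.0702877 ] [0.50752559 0.16740381 0.06252285]
```

View pics/sidec.png

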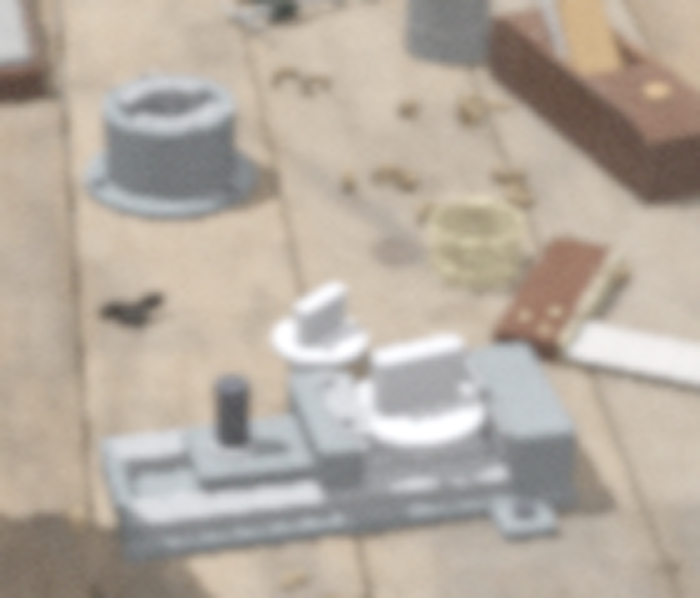

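The crop shows the grey vice with its knob on the left, the large clamped cap in the middle and a smaller cap behind. The housing is at upper left with its collar gaps visible. Next I'll move above the vice for a close wrist view.

```bash
python3 -m crank '[[0,0,0,-8,53,-28,0],[0,0,0,-8,53,-28,0],[0,0,0,-8,53,-28,0],[0,0,0,-8,53,-28,0],[0,0,0,-8,53,-28,0],[0,0,0,-8,53,-28,0],[0,0,0,-8,53,-28,0],[0,0,0,-8,53,-28,0]]'
python3 - <<'E'
from h import *
print(np.round(tool(),3))
d=snap('wrist','w1.png'); np.save('w1.npy',cloud(d)); print(np.round(d['mount'],3)); print(np.round(d['M'],3))
E
```

```text
time_s: 1.1
tcp_pos: [0.5239, -0.2575, 0.2867]
tcp_rot: [-1.727, 1.57, -3.0]
wrist_force: [0.8, -1.7, -1.1]
opening: 0.0878
[[-0.     0.956  0.293  0.524]
 [-0.     0.293 -0.956 -0.257]
 [-1.    -0.    -0.     0.287]
 [ 0.     0.     0.     1.   ]]
[[-0.001  0.284 -0.959 -0.16 ]
 [ 0.     0.959  0.284  0.078]
 [ 1.     0.    -0.001 -0.   ]
 [ 0.     0.     0.     1.   ]]
[[ 0.293  0.917  0.272  0.599]
 [-0.956  0.281  0.084 -0.234]
 [ 0.001 -0.285  0.959  0.447]
 [ 0.     0.     0.     1.   ]]
```

View pics/w1.png

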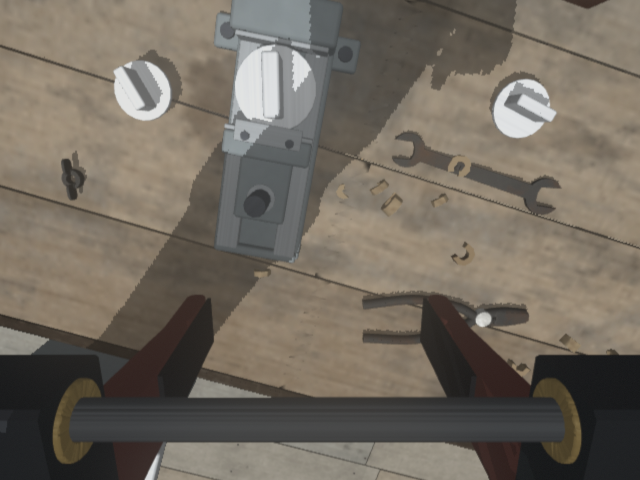

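The wrist view shows the knob at (257,203), the jaw block at (262,140) and the clamped cap's bar at (272,83). Smaller caps are at (142,90) and (522,107), the wing nut at (72,178) and the spanner at (475,172).

```bash
python3 - <<'E'
from h import *
C=np.load('w1.npy')
def sel(C,u0,u1,v0,v1,zl,zh):
    p=C[v0:v1,u0:u1].reshape(-1,3); return p[(p[:,2]>zl)&(p[:,2]<zh)]
def rect(p):
    (c,s,a)=cv2.minAreaRect((p[:,:2]*1000).astype(np.float32)); return np.round(c,1),np.round(s,1),round(a,1),len(p),np.round(np.percentile(p[:,2],[5,50,95]),4)
print('knobtop',rect(sel(C,235,285,180,225,.075,.1)))
print('bar',rect(sel(C,230,315,45,125,.083,.11)))
p=sel(C,230,320,40,130,.058,.078);print('rim',rect(p))
p=sel(C,205,330,180,262,.012,.032);print('base',rect(p))
p=sel(C,215,310,115,160,.055,.09);print('jaw',rect(p))
S=np.load('side0.npy')
print('bar side',rect(sel(S,330,360,258,290,.083,.11)))
print('knob side',rect(sel(S,298,316,268,290,.074,.11)))
E
```

```text
knobtop (array([ 518.3, -202.3]), array([19.1, 19. ]), 54.5, 420, array([0.0786, 0.0832, 0.0846]))
bar (array([ 617.2, -190.6]), array([49.4, 14.2]), 17.0, 1235, array([0.0896, 0.0918, 0.0932]))
rim (array([ 606.4, -179.3]), array([58.1, 48. ]), 23.0, 425, array([0.0584, 0.0598, 0.0746]))
base (array([ 496.9, -204.4]), array([89.1, 87.2]), 6.9, 3302, array([0.0218, 0.0244, 0.0258]))
jaw (array([ 575.5, -193.2]), array([38. , 78.7]), 17.2, 2779, array([0.0561, 0.0584, 0.0609]))
bar side (array([ 617.7, -195.3]), array([49.9, 16.8]), 13.2, 114, array([0.084 , 0.0919, 0.0959]))
knob side (array([ 518.2, -206. ]), array([20.7, 18.1]), 46.6, 53, array([0.0749, 0.0832, 0.087 ]))
```

```bash
python3 -m crank '[[0,0,0,20,10,-27,100],[0,0,0,40,0,-27,100],[0,0,0,45,0,0,100],[0,0,0,45,0,0,100],[0,0,0,40,0,0,100],[0,0,0,30,0,0,100],[0,0,0,17,0,0,100],[0,0,0,0,0,0,100]]'
python3 - <<'E'
from h import *
print(np.round(tool(),4))
C=np.load('w1.npy')
p=C[45:125,230:315].reshape(-1,3); p=p[(p[:,2]>.086)&(p[:,2]<.11)][:,:2]
w,V=np.linalg.eigh(np.cov(p.T)); print('bar',p.mean(0),np.degrees(np.arctan2(V[1,1],V[0,1])))
# world points of vice left/right edges
for u,v in [(236,85),(217,245),(224,180),(327,110),(300,258),(312,180),(226,25),(345,50)]: print(u,v,np.round(np.nanmedian(C[v-1:v+2,u-1:u+2].reshape(-1,3),0),4))
d=snap('wrist'); c=cloud(d)
q=c.reshape(-1,3); m=(np.hypot(q[:,0]-.518,q[:,1]+.2)<.025)&(q[:,2]>.078)&(q[:,2]<.09); print(q[m].mean(0),q[m].min(0),q[m].max(0))
E
```

```text
time_s: 2.15
tcp_pos: [0.5159, -0.2043, 0.0487]
tcp_rot: [-2.206, 1.569, 2.804]
wrist_force: [0.0, -0.8, 0.4]
opening: 0.053
[[-2.100e-03  9.560e-01  2.934e-01  5.159e-01]
 [ 7.000e-04  2.934e-01 -9.560e-01 -2.043e-01]
 [-1.000e+00 -1.800e-03 -1.300e-03  4.870e-02]
 [ 0.000e+00  0.000e+00  0.000e+00  1.000e+00]]
bar [ 0.61766878 -0.19080434] -162.89935942587178
236 85 [ 0.6105 -0.1571  0.0523]
217 245 [ 0.4547 -0.1704  0.0244]
224 180 [ 0.5214 -0.1614  0.0237]
327 110 [ 0.6162 -0.24   -0.0019]
300 258 [ 0.4584 -0.2581 -0.0012]
312 180 [ 0.5449 -0.2459 -0.0016]
226 25 [ 0.6593 -0.1283  0.0133]
345 50 [ 0.6715 -0.2399  0.0135]
[ 0.51885726 -0.19870496  0.0830421 ] [ 0.50260729 -0.21156387  0.07800289] [ 0.52861846 -0.17501009  0.08998893]
```

```bash
python3 -m crank '[[0,0,0,0,2,-1,200],[0,0,0,0,0,0,200],[0,0,0,0,0,0,200],[0,0,0,0,0,0,200],[0,0,0,0,0,0,200],[0,0,0,0,0,0,200],[0,0,0,0,-5,-1,200],[0,0,0,0,-5,-1,200]]'
```

```text
time_s: 3.2
tcp_pos: [0.5101, -0.2033, 0.05]
tcp_rot: [1.321, 1.567, 0.049]
wrist_force: [6.2, 2.3, -2.1]
opening: 0.0198
```

```bash
python3 -m crank '[[0,0,0,0,-5,-1,200],[0,0,0,0,-5,-1,200],[0,0,0,0,-5,-1,200],[0,0,0,0,-5,-1,200],[0,0,0,0,-5,-1,200],[0,0,0,0,-4,-0.7,200],[0,0,0,0,0,0,200],[0,0,0,0,0,0,200]]'; python3 -c "
from h import *
print(np.round(tool()[:3,3],4))"
```

```text
time_s: 4.2
tcp_pos: [0.4799, -0.2068, 0.0499]
tcp_rot: [1.186, 1.569, -0.086]
wrist_force: [5.4, 2.0, 0.8]
opening: 0.0197
[ 0.4799 -0.2068  0.0499]
```

```bash
python3 -m crank '[[0,0,0,0,0,0,100],[0,0,0,0,0,0,100],[0,0,0,0,0,0,100],[0,0,0,-40,0,0,100],[0,0,0,-60,0,0,100],[0,0,0,-40,20,5,100],[0,0,0,-10,35,10,100],[0,0,0,0,0,0,100]]'; python3 - <<'E'
from h import *
print(np.round(tool(),4))
d=snap('wrist','w2.png'); C=cloud(d); np.save('w2.npy',C)
q=C.reshape(-1,3); 
def near(x,y,r,zl,zh): return q[(np.hypot(q[:,0]-x,q[:,1]-y)<r)&(q[:,2]>zl)&(q[:,2]<zh)]
p=near(.6175,-.191,.04,.086,.11)
print(len(p),cv2.minAreaRect((p[:,:2]*1000).astype(np.float32)),p.mean(0))
p=near(.48,-.206,.025,.078,.095); print(len(p),cv2.minAreaRect((p[:,:2]*1000).astype(np.float32)))
p=q[(q[:,0]>.3)&(q[:,0]<.7)&(q[:,1]>.05)&(q[:,1]<.3)&(q[:,2]>.05)];print('housing',len(p))
E
```

```text
time_s: 5.2
tcp_pos: [0.5378, -0.2048, 0.2005]
tcp_rot: [1.169, 1.568, -0.102]
wrist_force: [0.4, -0.3, -0.4]
opening: 0.0535
[[ 2.400e-03  9.556e-01  2.946e-01  5.378e-01]
 [-2.000e-04  2.946e-01 -9.556e-01 -2.048e-01]
 [-1.000e+00  2.200e-03  9.000e-04  2.005e-01]
 [ 0.000e+00  0.000e+00  0.000e+00  1.000e+00]]
1911 ((617.3894653320312, -190.63522338867188), (50.1060676574707, 13.65191650390625), 17.31510353088379) [ 0.61799034 -0.19019758  0.09185422]
580 ((480.27313232421875, -206.2161865234375), (19.26947021484375, 19.110326766967773), 25.367582321166992)
housing 0
```

```bash
python3 -m crank '[[0,0,0,0,50,6,100],[0,0,0,10,30,4,100],[0,0,0,45,0,0,100],[0,0,0,45,0,0,100],[0,0,0,28,0,0,100],[0,0,0,10,0,0,100],[0,0,0,0,0,0,100],[0,0,0,0,0,0,220]]'; python3 -c "
from h import *
print(np.round(tool()[:3,3],4))"
```

```text
time_s: 6.25
tcp_pos: [0.6158, -0.1915, 0.063]
tcp_rot: [0.951, 1.569, -0.322]
wrist_force: [-0.8, -0.9, 1.3]
opening: 0.0465
[ 0.6158 -0.1915  0.063 ]
```

```bash
python3 -m crank '[[0,0,0,0,0,0,230],[0,0,0,0,0,0,230],[0,0,0,0,0,0,230],[0,0,0,0,0,0,230],[0,0,0,0,0,0,230],[0,0,0,-5,0,0,230],[0,0,0,-10,0,0,230],[0,0,0,-15,0,0,230]]'; python3 -c "
from h import *
print(np.round(tool()[:3,3],4))"
```

```text
time_s: 7.25
tcp_pos: [0.6149, -0.1911, 0.0922]
tcp_rot: [-2.179, 1.57, 2.832]
wrist_force: [-0.1, -0.4, -1.3]
opening: 0.014
[ 0.6149 -0.1911  0.0922]
```

```bash
python3 -m crank '[[0,0,0,-55,0,-10,230],[0,0,0,-38,-10,-45,230],[0,0,0,-38,-10,-45,230],[0,0,0,-30,-10,-50,230],[0,0,0,-20,-12,-55,230],[0,0,0,0,-12,-58,230],[0,0,0,0,-12,-58,230],[0,0,0,0,-11,-50,230]]'; python3 -m crank '[[0,0,0,0,0,0,230],[0,0,0,0,0,0,230],[0,0,0,0,0,0,230],[0,0,0,0,0,0,230],[0,0,0,0,0,0,230],[0,0,0,0,0,0,230],[0,0,0,0,0,0,230],[0,0,0,0,0,0,230]]'; python3 - <<'E'
from h import *
print(np.round(tool(),4))
d=snap('wrist','w3.png'); C=cloud(d); np.save('w3.npy',C)
E
```

```text
time_s: 8.25
tcp_pos: [0.4314, 0.1429, 0.274]
tcp_rot: [1.305, 1.569, 0.033]
wrist_force: [-0.3, 1.3, -0.3]
opening: 0.0138
time_s: 9.25
tcp_pos: [0.4327, 0.1409, 0.2726]
tcp_rot: [-1.214, 1.571, -2.487]
wrist_force: [0.4, 0.2, -2.3]
opening: 0.0142
[[-1.000e-04  9.560e-01  2.934e-01  4.327e-01]
 [-1.000e-04  2.934e-01 -9.560e-01  1.409e-01]
 [-1.000e+00 -1.000e-04  0.000e+00  2.726e-01]
 [ 0.000e+00  0.000e+00  0.000e+00  1.000e+00]]
```

View pics/w3.png

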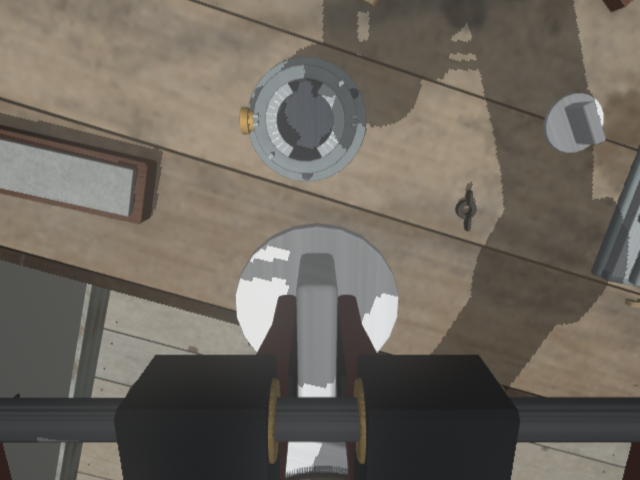

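The wrist view shows the held cap at (317,330). The housing is at (307,117) with its brass stub at (247,121), and the gaps run roughly up and down in the image. I'll measure the collar centre and the gap direction.

```bash
python3 - <<'E'
from h import *
C=np.load('w3.npy'); sub=C[45:195,230:385].reshape(-1,3)
p=sub[(sub[:,2]>.058)&(sub[:,2]<.072)]
pts=(p[:,:2]*1000).astype(np.float32)
print(len(p),np.round(np.percentile(p[:,2],[5,50,95]),4),cv2.minEnclosingCircle(pts),cv2.fitEllipse(cv2.convexHull(pts)))
h=cv2.convexHull(pts)[:,0]; A=np.c_[2*h,np.ones(len(h))]; s=np.linalg.lstsq(A,(h**2).sum(1),rcond=None)[0]; c=s[:2]/1000; print('c',c,np.sqrt(s[2]+s[0]**2+s[1]**2))
for it in range(1):
    r=np.hypot(*(sub[:,:2]-c).T); a=np.degrees(np.arctan2(sub[:,1]-c[1],sub[:,0]-c[0]))
    for nm,m in dict(top=(r>.026)&(r<.031)&(sub[:,2]>.058),gap=(r>.026)&(r<.031)&(sub[:,2]<.055),marks=(r>.0385)&(r<.0445)&(sub[:,2]>.0662),marks2=(r>.0385)&(r<.0445)&(sub[:,2]>.065)).items():
        hst=np.histogram(a[m],np.arange(-180,181,5))[0]; print(nm,[(int(-180+5*i),int(x)) for i,x in enumerate(hst) if x])
# inner hole edge fit
m=(sub[:,2]>.058)&(sub[:,2]<.067); 
inn=[]
for k in range(-180,180,5):
    mm=m&(a>=k)&(a<k+5)
    if mm.any(): i=np.where(mm)[0][r[mm].argmin()]; inn.append((k,round(r[i]*1000,1)))
print(inn)
im=cv2.imread('pics/w3.png')[45:195,230:385]; cv2.imwrite('pics/w3c.png',cv2.resize(im,None,fx=4,fy=4,interpolation=2))
E
```

```text
5587 [0.0609 0.0623 0.0639] ((508.2582092285156, 174.5568389892578), 43.95689392089844) ((508.2192687988281, 174.66159057617188), (87.28178405761719, 87.53681182861328), 116.36670684814453)
c [0.50822333 0.17466286] 43.698121076822105
top [(-140, 11), (-135, 18), (-130, 17), (-125, 20), (-120, 18), (-115, 17), (-110, 19), (-105, 18), (-100, 17), (-95, 18), (-90, 19), (-85, 17), (-80, 17), (-75, 21), (-70, 19), (-65, 17), (-60, 20), (-55, 17), (-50, 19), (-45, 20), (-40, 19), (-35, 19), (-30, 21), (-25, 18), (-20, 20), (-15, 20), (-10, 6), (40, 12), (45, 18), (50, 19), (55, 20), (60, 17), (65, 21), (70, 19), (75, 19), (80, 20), (85, 19), (90, 19), (95, 21), (100, 18), (105, 18), (110, 18), (115, 18), (120, 17), (125, 19), (130, 17), (135, 19), (140, 17), (145, 18), (150, 18), (155, 17), (160, 18), (165, 17), (170, 5)]
gap [(-180, 16), (-175, 15), (-170, 17), (-165, 16), (-160, 14), (-155, 16), (-150, 15), (-145, 15), (-140, 2), (-10, 7), (-5, 16), (0, 18), (5, 17), (10, 16), (15, 19), (20, 18), (25, 17), (30, 19), (35, 18), (40, 7), (170, 14), (175, 15)]
marks [(-80, 4), (-70, 8), (-3
[... 1274 characters left out ...]
at64(32.6)), (40, np.float64(24.1)), (45, np.float64(23.9)), (50, np.float64(24.1)), (55, np.float64(24.0)), (60, np.float64(24.1)), (65, np.float64(24.0)), (70, np.float64(24.1)), (75, np.float64(24.0)), (80, np.float64(23.9)), (85, np.float64(24.3)), (90, np.float64(24.1)), (95, np.float64(24.2)), (100, np.float64(24.0)), (105, np.float64(24.1)), (110, np.float64(24.1)), (115, np.float64(24.0)), (120, np.float64(24.1)), (125, np.float64(24.0)), (130, np.float64(24.0)), (135, np.float64(24.0)), (140, np.float64(24.0)), (145, np.float64(23.9)), (150, np.float64(24.0)), (155, np.float64(24.2)), (160, np.float64(24.0)), (165, np.float64(24.1)), (170, np.float64(24.5)), (175, np.float64(32.8))]
```

View pics/w3c.png

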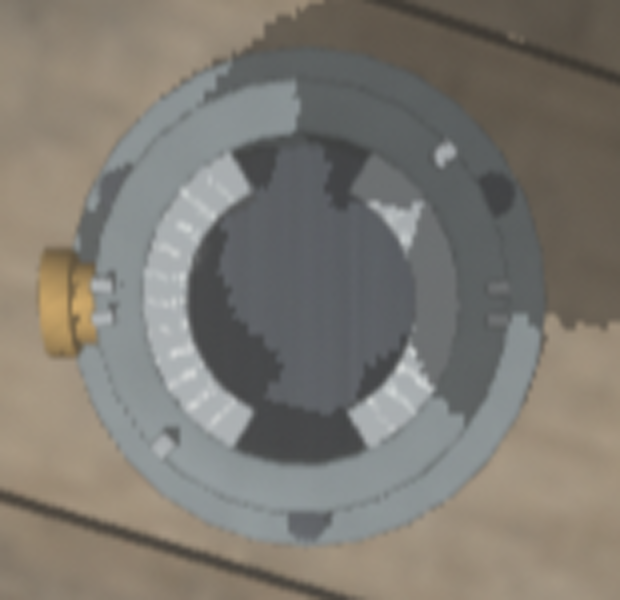

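The crop shows the gaps up and down, single marks at (445,153) and (163,445), and paired marks left and right. That puts the gap axis near 16.8° and halfway near -28.2°. Next I'll measure how the cap sits in the grip.

```bash
python3 - <<'E'
from h import *
T=np.eye(4); T[:3,:3]=[[-.0001,.956,.2934],[-.0001,.2934,-.956],[-1,-.0001,0]]; T[:3,3]=[.4327,.1409,.2726]
C=np.load('w3.npy'); q=C[200:480].reshape(-1,3); q=q[~np.isnan(q[:,0])]
q=(q-T[:3,3])@T[:3,:3]
p=q[(q[:,0]>.004)&(q[:,0]<.018)&(np.hypot(q[:,1],q[:,2])<.05)]
print(len(p),np.percentile(p[:,0],[5,50,95]),p.min(0),p.max(0))
# outer edge by angle
a=np.arctan2(p[:,2],p[:,1]); r=np.hypot(p[:,1],p[:,2]); E=[]
for k in np.arange(-1.6,1.6,.08):
    m=(a>=k)&(a<k+.08)
    if m.sum()>3: E.append(p[m][r[m].argmax(),1:])
E=np.array(E)*1000; s=np.linalg.lstsq(np.c_[2*E,np.ones(len(E))],(E**2).sum(1),rcond=None)[0]; print('rim c',s[:2],np.sqrt(s[2]+s[0]**2+s[1]**2))
b=q[(q[:,0]<-.01)&(q[:,0]>-.035)&(abs(q[:,2])<.012)&(q[:,1]>.012)&(q[:,1]<.04)]
print('bar',len(b),b.min(0),b.max(0),np.median(b,0))
E
```

```text
10667 [0.00857625 0.00962389 0.01091997] [ 0.00400218 -0.02023972 -0.03582235] [0.01737646 0.03847921 0.03553378]
rim c [ 3.02881593 -0.30431241] 35.43260043141728
bar 2478 [-0.03235022  0.01200193 -0.01163946] [-0.0100048   0.02821165  0.00882596] [-0.02975099  0.02301959 -0.00050499]
```

```bash
python3 -m crank '[[0,0,0,0,40,-5,230],[0,0,0,0,39,-5,230],[0,0,0,40,0,0,230],[0,0,0,50,0,0,230],[0,0,0,40,0,0,230],[0,0,0,23,0,0,230],[0,0,0,0,0,0,230],[0,0,0,0,0,0,230]]'; python3 -c "
from h import *
T=tool();print(np.round(T,4)); d=np.array([.5055,.1739,.0816])-T[:3,3]; print(d@T[:3,:3]*1000, np.degrees(np.arctan2(T[1,1],T[0,1])))"
```

```text
time_s: 10.3
tcp_pos: [0.5059, 0.174, 0.1206]
tcp_rot: [1.702, 1.57, 0.429]
wrist_force: [0.5, -0.2, -1.0]
opening: 0.014
[[ 1.100e-03  9.560e-01  2.935e-01  5.059e-01]
 [ 5.000e-04  2.935e-01 -9.560e-01  1.740e-01]
 [-1.000e+00  1.200e-03 -2.000e-04  1.206e-01]
 [ 0.000e+00  0.000e+00  0.000e+00  1.000e+00]]
[39.00582115 -0.44322533 -0.04357632] 17.065675168733854
```

```bash
python3 -m crank '[[0,0,0,6,0,0,230],[0,0,0,6,0,0,230],[0,0,0,5,0,0,230],[0,0,0,5,0,0,230],[0,0,0,5,0,0,230],[0,0,0,5,0,0,230],[0,0,0,3,0,0,230],[0,0,0,0,0,0,230]]'; python3 -c "
from h import *
print(np.round(tool()[:3,3],4))"
```

```text
time_s: 11.3
tcp_pos: [0.5051, 0.1736, 0.0844]
tcp_rot: [-1.601, 1.57, -2.874]
wrist_force: [0.2, 0.8, -1.7]
opening: 0.0136
[0.5051 0.1736 0.0844]
```

```bash
python3 -m crank '[[0,0,0,1,0,0,230],[0,0,0,1,0,0,230],[0,0,0,0.5,0,0,230],[0,0,0,0.5,0,0,230],[0,0,0,0.5,0,0,230],[0,0,0,0,0,0,230],[0,0,0,0,0,0,230],[0,0,0,0,0,0,230]]'; python3 -c "
from h import *
print(np.round(tool()[:3,3],4), bot.read_state()['wrist_force'])"
```

```text
time_s: 12.3
tcp_pos: [0.5053, 0.1736, 0.0812]
tcp_rot: [1.134, 1.571, -0.139]
wrist_force: [0.3, -0.6, -1.6]
opening: 0.0139
[0.5053 0.1736 0.0812] [ 0.2734674  -0.62335363 -1.5645861 ]
```

```bash
python3 -m crank '[[0,0,0,0.5,0,0,230],[0,0,0,0.5,0,0,230],[0,0,0,0.5,0,0,230],[0,0,0,0,0,0,230],[0,0,0,0.5,0,0,230],[0,0,0,0,0,0,230],[0,0,0,0,0,0,230],[0,0,0,0,0,0,230]]'; python3 -c "
from h import *
print(np.round(tool()[:3,3],4), bot.read_state()['wrist_force'])"
```

```text
time_s: 13.3
tcp_pos: [0.5053, 0.1736, 0.08]
tcp_rot: [0.658, 1.57, -0.615]
wrist_force: [-3.7, -1.5, 10.8]
opening: 0.0136
[0.5053 0.1736 0.08  ] [-3.67903985 -1.45932642 10.75792842]
```

```bash
python3 -m crank '[[0.06,0,0,-0.3,0,-0.17,230],[0.1,0,0,0,0,-0.28,230],[0.1,0,0,0,0,-0.28,230],[0.1,0,0,0,0,-0.28,230],[0.1,0,0,0,0,-0.28,230],[0.1,0,0,0,0,-0.28,230],[0.1,0,0,0,0,-0.28,230],[0,0,0,0,0,0,230]]'; python3 -c "
from h import *
T=tool();print(np.round(T,4), np.degrees(np.arctan2(T[1,1],T[0,1])),bot.read_state()['joint_positions'],bot.read_state()['moment'])"
```

```text
time_s: 14.3
tcp_pos: [0.5058, 0.1757, 0.08]
tcp_rot: [2.143, 1.569, 0.21]
wrist_force: [-0.9, -0.4, 5.3]
opening: 0.0142
[[ 1.400e-03  9.351e-01 -3.544e-01  5.058e-01]
 [ 3.000e-04 -3.544e-01 -9.351e-01  1.757e-01]
 [-1.000e+00  1.200e-03 -8.000e-04  8.000e-02]
 [ 0.000e+00  0.000e+00  0.000e+00  1.000e+00]] -20.759672994536956 [-0.2094313   0.44797653 -0.27448243  1.94150769  0.1694958   0.77265123
 -2.51288197] [ 0.00803956  0.24023786 -0.08768862]
```

```bash
python3 -m crank '[[0.05,0,0,0,0,-0.14,230],[0.05,0,0,0,0,-0.14,230],[0.03,0,0,0,0,-0.08,230],[0,0,0,0,0,0,230],[0,0,0,0,0,0,230],[0,0,0,0,0,0,230],[0,0,0,0,0,0,230],[0,0,0,0,0,0,230]]'; python3 - <<'E'
from h import *
T=tool();print(np.round(T[:3,3],4), np.degrees(np.arctan2(T[1,1],T[0,1])),bot.read_state()['wrist_force'])
snap('wrist','w4.png'); d=snap('side','s4.png'); C=cloud(d)
im=cv2.imread('pics/w4.png')[150:450,120:520]; cv2.imwrite('pics/w4c.png',cv2.resize(im,None,fx=2,fy=2,interpolation=2))
d=snap('scene'); 
p=np.concatenate([C.reshape(-1,3),cloud(d).reshape(-1,3)]); p=p[(np.hypot(p[:,0]-.508,p[:,1]-.1747)<.034)&(p[:,2]>.055)&(p[:,2]<.077)]; print(len(p),np.percentile(p[:,2],[10,50,90]))
E
```

```text
time_s: 15.3
tcp_pos: [0.506, 0.176, 0.08]
tcp_rot: [2.43, 1.569, 0.368]
wrist_force: [-0.2, -0.9, 6.0]
opening: 0.0137
[0.506 0.176 0.08 ] -28.12217845977221 [-0.16163477 -0.9125608   6.02570454]
245 [0.06836852 0.0728299  0.07594012]
```

View pics/w4c.png

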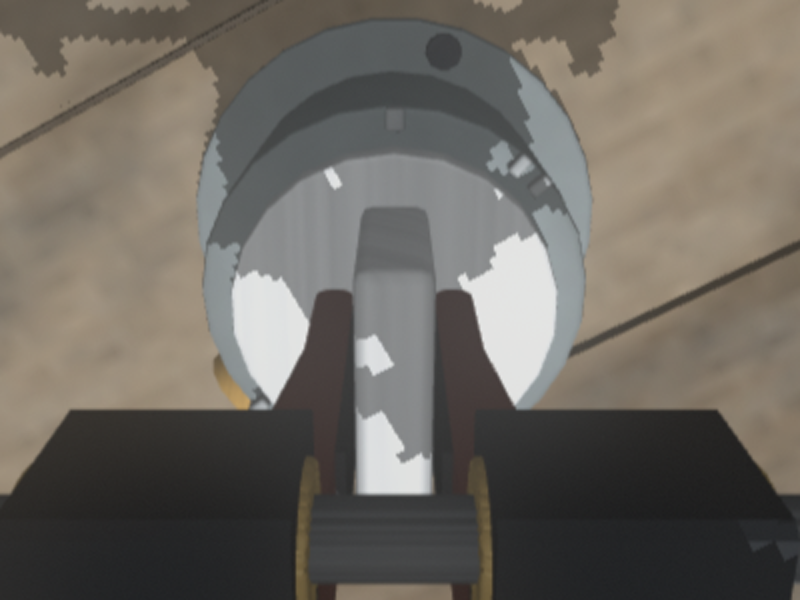

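The bar is centred at column 395, in line with the single mark at (395,118). The rim is level and concentric on the collar, and the paired marks sit apart at about (525,172). I'm handing in.

```bash
python3 -c "
from rig import bot
print(bot.read_state()['opening'],bot.read_state()['time_s']); print(bot.job_done())"
```

```text
0.013760150289632329 15.45
the job is handed in; nothing more can be done
None
```

The cap is in the filter housing at the halfway mark, still gripped by its bar, and the job is handed in. It took 15.5 s of the 48 s allowed.

- **Vice:** I slid the jaw open about 38 mm by the knob, then lifted the cap straight out by its bar.
- **Seating:** The cap went in without resistance. It stopped at the height expected for a seated rim (within about 0.2 mm of my own measurement) and took about 11 N of downward push.
- **Turn:** I turned it clockwise about 45°. The bar is at -28.1°, against -28.2° measured for the single marks. The last wrist picture shows the bar in line with a mark.
- **Last readings:** Finger opening is 13.8 mm on the 14 mm bar, and the arm is pressing down with about 6 N.
- **Collar height disagreement:** The camera put the collar top about 1.7 mm lower than the 64 mm given. That is within the calibration, and contact matched the camera figure.
- **Not checked:** I could not read the click pin directly, but the turn stopped about 25° short of where it begins. I never moved near the bystanders, but I didn't measure their positions again at the end.

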